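Return a memory stick through the sprung flap of a locked media box

ROBOT

A 6-joint arm with a two-finger parallel gripper is mounted at the origin on the work surface; the furniture and walls round the work are solid. World frame = base frame: x ahead of the robot, y to its left, z up, the work surface at z = 0. Lengths are in mm, angles in rad, forces in N, time in s.
With the tool pointing down it reaches from about 375 to 900 mm from the base axis. Payload 3.1 kg.
Tool frame: the origin (TCP) lies at the very end of the fingers, on their centre line; the grasp point (between the pads) lies 19 mm behind it; z points along the fingers, y is the line along which they close (so a half turn about z gives the same grasp; the last joint's range is limited). The gripper opens to 85 mm and grips with 20 to 120 N. Pads are 22 mm wide; open, the fingers measure 114 mm over their backs; the gripper's body (76 mm by 85 mm) begins 54 mm behind the grasp point. The pads swing forward as they close: fully open they stand 13 mm farther back than shut.
Start: joints at [-1.429, 0.527, 1.433, -0, 1.181, -0.178], TCP at [196.508, -593.28, 231.31] pointing down, gripper open.
Joint ranges: [-3.08, 3.08], [-0.75, 2.2], [0.22, 2.44], [-1.43, 4.57], [0, 2.65], [-2.85, 2.85]. Speed limits (rad/s): [2.79, 2.79, 3.14, 3.14, 3.14, 3.14].

INTERFACE

Orientations are given as a rotation vector (axis times angle).
In Python, from plant import * gives the robot as it stands.
- The arm moves only by the tool servo_tool, never from a script. Its argument "increments" is a list of rows, each a list of 2 entries, a list of its own where there are three numbers: the shift along the tool's x, y, z each as a share of 0.08 m, from -1 to 1, then the turn, a rotation vector about the tool's x, y, z each as a share of 60 degrees, from -1 to 1. In form: [[[dx, dy, dz], [rx, ry, rz]], ...]. A call has 1 to 12 rows; each row is the pose to reach, as a shift and turn from the pose commanded when the call began, along the tool's axes at that moment; what a row does not reach only later rows make up. A row lasts 1/10 s, in which the tool goes at most 50 mm and 8.59 degrees, less where a joint would pass 70% of its speed; a pose out of reach is approached as far as the arm can. A call with a number of a shift or a turn outside -1 to 1 is refused whole. A call with a gripper value outside its range is refused whole. "gripper" is the finger opening in mm, from 0 to 85.4, set as the call begins (left out, the last holds). The fingers move at their own pace and stop on an object; the grip force is fixed at half the most. Time passes only in rows, so rows that repeat a pose let the fingers close. It gives the time, the measured TCP pose, the force, the opening and the grip force at its end, in the units of the state.
- read_state(): the state, without advancing time (a new reading comes with each control period).
- capture(name): name is "scene" or "top"; returns the picture (384x512x3 uint8, red, green, blue); there is no depth.
- calibration(name): a dict with "vfov" (degrees; the focal length in pixels is half the picture's height over the tangent of half this angle, whatever the lens; pixels are square), "cx", "cy" (the principal point, pixels), "T" (4x4, takes a point from camera to world coordinates). Camera axes: x right, y down, z forward; pixel columns grow to the right and rows downward; lengths in mm; the calibration is good to about 2 mm. A picture is of the moment at which its call begins. calibration takes no time and is no camera call.
- job_done(): hands the job in; it is judged then, once.
The state is a dict: "time": time; "qpos": joint angles; "qvel": joint speeds; "joint_efforts": joint torques, N m; "tcp_pos": TCP position; "orientation": TCP orientation; "force": force on the tool from outside, world axes, zero at the start; "ft_torque": the same for the moment, N m; "finger_gap": opening from 0.0 (shut) to 1.0 (fully open); "grip_force": force on a finger pad.
Only numpy, scipy, OpenCV 4.12 (cv2) and the standard library are available. Lean on these libraries where they do the work, as an engineer would, in place of code of your own. Each camera call takes 0.05 s, during which the arm holds its last target. There are 200 camera calls.

TASK

Return the memory stick lying on top of the locked media return box without picking it up: press the box's raised metal tongue down with one fingertip so that its sprung flap drops open while the stick is still on the sill, and, keeping it down, push the stick over the edge of the sill into the box with the other finger. Then let go so that the flap springs shut with the stick inside. Do not lift the stick, and leave the other things on the desk where they are.

Things in the scene. Friction and masses are not known exactly. Their poses are not given: they have to be found in the camera images.
- return_box: Light grey sheet-steel box fixed to the desk, 144 (x) x 136 (y) x 110 mm. Origin: centre of its underside; x to its back, y to its left, z up; the front (door with lock and card frame) faces -x, to the robot. Its flat top, the deck, is at z = 110 mm. Left, y -22 to +60 mm: the lane of the stick, with 5 mm high guide rails along y = -25 and +63. Right, y -64 to -29 mm: the lane of the press tongue.
- sill_edge (a point): Middle of the rear edge of the sill: in the box's frame x = -10, y = +19, z = +110 mm. The sill is the flat sheet before it (x -72 to -10) on which the stick lies; behind it is the mouth (x -10 to +44), closed by the lid of the flap. Shut, the lid's front stands 11 mm above the sill at x = -8 and blocks the way; from there its back slopes down to the deck.
- flap (a joint): Flap hinge, rad: 0 shut, grows as the tongue is pressed down, stop at 0.69. Lid and tongue are one rigid piece on a shaft along the box's y at x = -55, z = +105 mm. A spring shuts it when let go; 2 to 5 N on the tongue open it. From 0.5 rad the lid lies well below the sill as a steep chute and the mouth is free; at 0.66 the tongue is level, its top 3 mm above the deck.
- tongue_mid (a point): Point on top of the ribbed steel press tongue, on its middle line, 55 mm beyond the shaft; the strip is 34 mm wide, 4 thick and ends 83 mm beyond the shaft. Shut, it rises to the back at 38 degrees: this point is at x -16.5, y -46.5, z +145 mm of the box, the free end at x +6, z +161. Pressed level it is at x 0, z +113, the end at x +28; a fingertip can slide along it while holding it down.
- memory_stick: Black memory stick with a metal plug, 16x53x8 mm, about 20 g, loose on the sill. Origin: centre of its underside; its length is along its y, its width along its x; it lies roughly along the box's y (crosswise to the way it must go).
- binder_clip: black binder clip, 32x23x43 mm, on the desk in front of the box; leave alone
- red_stapler: dark red stapler, 36x144x50 mm, at the left; leave alone
- note_pad: yellow pad of notes, 76x76x11 mm, on the desk to the left of the box; leave alone
- small_clip: small black binder clip, 20x14x27 mm, on the desk off the left front corner of the box; leave alone
Mind the look-alikes: they are no part of the job. What is shaped like the memory_stick but yellow is not meant.

How it is judged:
By the outcome, as a careful person would: the job done as asked, in the order asked, and still so for the second after the job is handed in, with the robot touching nothing.
It also fails if it takes over 45 s, if anything falls off the work surface, if the arm or the gripper's body presses on something with over 40 N, if the wrist force passes 120 N, or if a joint passes its speed limit or range.

## Working session

There is one attempt and no reset: what is moved stays moved. The work goes in short steps, Python scripts to look and compute and a tool call to move; the robot and the scene stay as the last step left them, time stands still between calls to the robot, and variables do not carry over. Pictures are saved under pics/ and viewed, at most 10 in all, crops included, and the job is handed in when it is done.

Besides the shell and the picture viewer there is one more tool, called after "Request:" by a JSON object that holds its "name" and its "arguments". servo_tool: Moves the arm, as the interface text tells. Shift numbers are shares of 0.08 m and turn numbers shares of 60 degrees, none past 1 either way. Its arguments: {"type":"object","properties":{"increments":{"type":"array","items":{"type":"array"}},"gripper":{"type":"number"}},"required":["increments"]}

```bash
ls; mkdir -p pics
python3 - <<'E'
from plant import *
import cv2
s=read_state();print(s)
for n in("scene","top"):
    print(n,calibration(n)); cv2.imwrite(f"pics/{n}0.png",capture(n)[:,:,::-1])
E
```

```text
pics
{'time': 0.0, 'qpos': array([-1.42948959e+00,  5.28504284e-01,  1.43389203e+00, -5.10033158e-05,
        1.18141699e+00, -1.78482248e-01]), 'qvel': array([-4.08215975e-04, -3.57505759e-04, -6.21838748e-05, -1.71586269e-03,
        2.39237787e-04, -5.36422048e-04]), 'joint_efforts': array([ 7.94206062e-05, -4.42347622e+01, -1.78023398e+01, -2.23532861e-04,
        8.38146399e-03,  9.51518331e-08]), 'tcp_pos': array([ 196.40090534, -592.58130548,  230.3134799 ]), 'orientation': array([-3.09932111e+00, -4.99862117e-01,  9.23169110e-06]), 'force': array([ 0.64212706,  0.02706378, -0.19391433]), 'ft_torque': array([-0.00300933, -0.04529805, -0.00281934]), 'grip_force': 0.0, 'finger_gap': 0.9977798042176277}
scene {'vfov': 44.01140226068474, 'cx': 254.31680953808413, 'cy': 196.76402561344074, 'T': array([[-8.63901975e-01, -3.10729637e-01,  3.96384245e-01,
         4.29794292e+01],
       [-5.03273463e-01,  5.63396179e-01, -6.55210322e-01,
         9.59380974e+02],
       [-1.97281040e-02, -7.65527164e-01, -6.43101053e-01,
         7.14337201e+02],
       [ 0.00000000e+00,  0.00000000e+00,  0.00000000e+00,
         1.00000000e+00]])}
top {'vfov': 53.81287119429497, 'cx': 265.9543731659341, 'cy': 192.93081043449965, 'T': array([[-1.28488954e-02, -9.96299767e-01,  8.49804744e-02,
         3.59204917e+02],
       [-9.99880624e-01,  1.35313208e-02,  7.45924581e-03,
         3.02430038e+02],
       [-8.58154292e-03, -8.48744867e-02, -9.96354695e-01,
         1.07596500e+03],
       [ 0.00000000e+00,  0.00000000e+00,  0.00000000e+00,
         1.00000000e+00]])}
```

View pics/scene0.png

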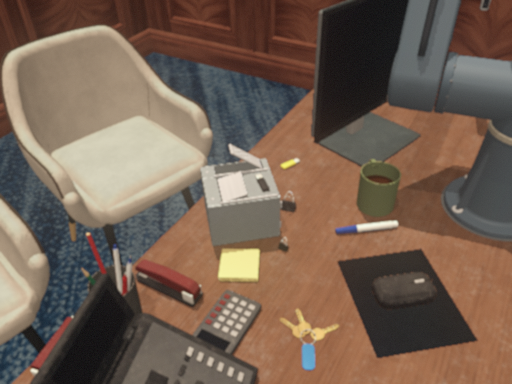

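View pics/top0.png

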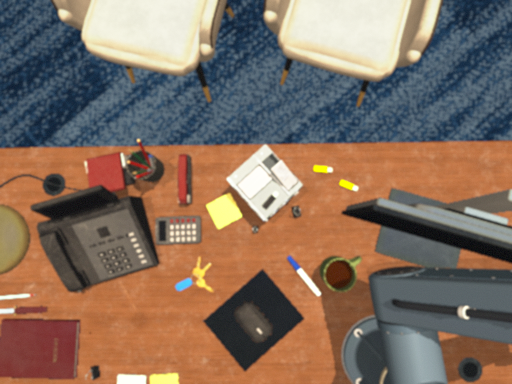

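The box is at about (240,200) in scene and (263,182) in top. What could be taken for the stick:
- the black item on the box's deck, scene (263,184)
- yellow look-alikes, top (323,169) and (348,185)
- a small black thing on the desk, top (95,372)

I choose the black one on the deck and check it in a close crop.

Run:
```python
import cv2,numpy as np
a=cv2.imread("pics/scene0.png")[135:255,190:310];b=cv2.imread("pics/top0.png")[140:230,220:310]
f=lambda x,k:cv2.resize(x,None,fx=k,fy=k,interpolation=cv2.INTER_CUBIC)
A=f(a,400/120);B=f(b,400/90)
cv2.imwrite("pics/crop0.png",np.hstack([A,B]))
```

```text
(no output)
```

View pics/crop0.png

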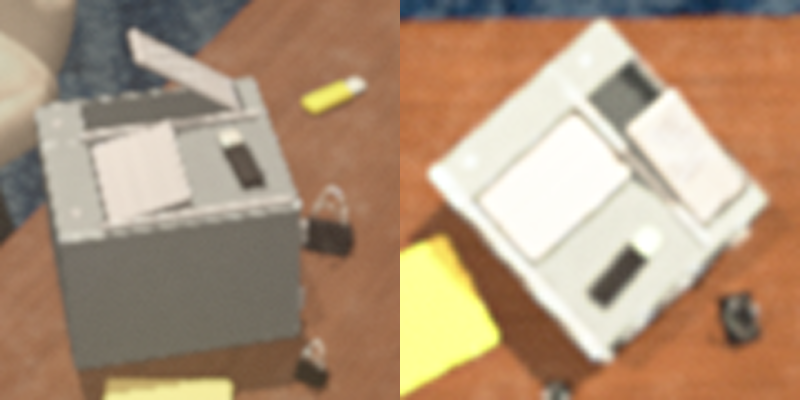

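Right half (top): deck corners at crop (603,25), (432,175), (600,355), (765,200); the black stick with its metal plug runs (655,228) to (597,303), on the sill. In the left half (scene) it runs (230,138) to (258,187), and the tongue's free end is near (130,35). That confirms the choice. Now I fit the poses.

```bash
cat > h.py <<'E'
from plant import *
import numpy as np, cv2
from scipy.optimize import least_squares
from scipy.spatial.transform import Rotation as R
def proj(n,P):
    c=calibration(n);f=192/np.tan(np.radians(c['vfov']/2));T=np.linalg.inv(c['T'])
    p=np.atleast_2d(P)@T[:3,:3].T+T[:3,3]
    return p[:,:2]/p[:,2:]*f+[c['cx'],c['cy']]
def b2w(p,B):
    P=np.atleast_2d(p).astype(float).copy();c,s=np.cos(B[2]),np.sin(B[2])
    return np.c_[P[:,:2]@np.array([[c,s],[-s,c]])+B[:2],P[:,2]]
E
python3 - <<'E'
from h import *
box=np.array([[-72,68,110],[-72,-68,110],[72,-68,110],[72,68,110]])
top=np.array([[200,355],[365,200],[203,25],[32,175]])*90/400+[220,140]
sc=np.array([[300,205],[258,80],[40,110],[60,240]])*120/400+[190,135]
tip=[[6,-29.5,161],[6,-63.5,161]]
r=lambda B:np.r_[(proj("top",b2w(box,B))-top).ravel(),(proj("scene",b2w(box,B))-sc).ravel()]
s=least_squares(r,[520,270,.75]);B=s.x;print(B,s.fun.round(1))
print("tongue scene crop",(proj("scene",b2w(tip,B))-[190,135])*400/120,"top",(proj("top",b2w(tip,B))-[220,140])*400/90)
st=lambda q:np.array([[q[0]-26.5*np.sin(q[2]),q[1]+26.5*np.cos(q[2]),114],[q[0]+26.5*np.sin(q[2]),q[1]-26.5*np.cos(q[2]),114]])
t2=np.array([[197,303],[255,228]])*90/400+[220,140];s2=np.array([[258,187],[230,132]])*120/400+[190,135]
q=least_squares(lambda q:np.r_[(proj("top",b2w(st(q),B))-t2).ravel(),(proj("scene",b2w(st(q),B))-s2).ravel()],[-40,10,0])
print("stick in box",q.x,q.fun.round(1), "world",b2w([[*q.x[:2],110]],B))
for k,p in dict(tongue_mid=[-16.5,-46.5,145],sill=[-10,19,110]).items():print(k,b2w(p,B))
print(R.from_rotvec(read_state()['orientation']).as_matrix().round(3))
E
```

```text
[468.50569717 313.53562268   0.7183658 ] [-1.7  1.3  0.7  0.6 -0.4 -1.1 -1.2  0.   1.1 -0.  -0.7 -1.5 -0.8 -2.1
  0.6 -0.3]
tongue scene crop [[143.88888742  58.45696109]
 [135.43995976  28.22981766]] top [[228.46467935 134.70820001]
 [274.44528557  93.718358  ]]
stick in box [-45.1031826   19.32695253   0.14099194] [-0.6  0.3 -0.2  1.2 -0.2 -1.6 -0.6 -0.2] world [[421.82817552 298.40164941 110.        ]]
tongue_mid [[486.68735557 267.66703542 145.        ]]
sill [[448.47192566 321.25883438 110.        ]]
[[ 0.949  0.314 -0.   ]
 [ 0.314 -0.949  0.002]
 [ 0.    -0.002 -1.   ]]
```

```bash
cat >> h.py <<'E'
def tri(a,b):
    A=[];
    for n,(u,v) in (("scene",a),("top",b)):
        c=calibration(n);f=192/np.tan(np.radians(c['vfov']/2));d=c['T'][:3,:3]@[(u-c['cx'])/f,(v-c['cy'])/f,1];d/=np.linalg.norm(d)
        A.append((c['T'][:3,3],d))
    (o,d),(p,e)=A;t=np.linalg.lstsq(np.c_[d,-e],p-o,rcond=None)[0];x,y=o+t[0]*d,p+t[1]*e
    return (x+y)/2,np.linalg.norm(x-y)
B=np.array([468.5,313.5,.718])
E
python3 - <<'E'
from h import *
for b in((345,211),(366,200)):print("mon topleft",*tri((318,25),b))
print("mon botleft",*tri((317,137),(366,200)),*tri((317,137),(345,211)))
# top view far right pts of monitor, at assumed heights
c=calibration("top");f=192/np.tan(np.radians(c['vfov']/2))
for u,v in((366,200),(345,211),(511,240),(511,265)):
  d=c['T'][:3,:3]@[(u-c['cx'])/f,(v-c['cy'])/f,1];o=c['T'][:3,3]
  print((u,v),[(o+d*(z-o[2])/d[2]).round() for z in(50,200,350,500)])
print(b2w([[-51.5,-13.75,113]],B))
E
```

```text
mon topleft [381.24576936 165.93161175 397.9707638 ] 3.1715006475420977
mon topleft [400.60801747 122.89498388 380.62243057] 5.2135446524670535
mon botleft [418.29008764  44.92582487  79.06919558] 8.062371900835366 [389.85909908 110.93023784 125.31356444] 4.991858008981454
(366, 200) [array([424.,  39.,  50.]), array([414.,  78., 200.]), array([405., 116., 350.]), array([395., 155., 500.])]
(345, 211) [array([395.,  97.,  50.]), array([390., 127., 200.]), array([384., 157., 350.]), array([379., 187., 500.])]
(511, 240) [array([ 311., -345.,   50.]), array([ 318., -250.,  200.]), array([ 325., -155.,  350.]), array([332., -61., 500.])]
(511, 265) [array([ 245., -340.,   50.]), array([ 262., -246.,  200.]), array([ 279., -152.,  350.]), array([295., -58., 500.])]
[[438.76001227 269.26375208 113.        ]]
```

Run:
```python
from h import *
a=cv2.imread("pics/scene0.png")[0:200,290:512];b=cv2.imread("pics/top0.png")[170:384,300:512]
cv2.imwrite("pics/crop1.png",np.hstack([cv2.resize(a,(400,360)),cv2.resize(b,(400,404))[:360]]))
```

```text
(no output)
```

View pics/crop1.png

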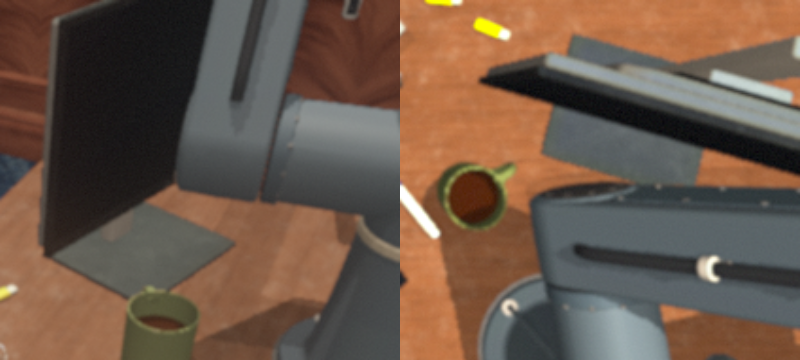

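The monitor, about 385 mm tall, stands between the arm and the box, so I go up and over it.

Request:
{"name": "servo_tool", "arguments": {"increments": [[[0, 0, -1], [0, 0, 0]], [[0, 0, -1], [0, 0, 0]], [[0, 0, -1], [0, 0, 0]]], "gripper": 66}}

```text
time: 0.4
tcp_pos: [197.0, -596.0, 316.4]
orientation: [3.091, 0.499, -0.0]
force: [-0.2, -0.1, -0.5]
finger_gap: 0.774
grip_force: 0.0
```

Request:
{"name": "servo_tool", "arguments": {"increments": [[[1, 0, -1], [0, 0, 0]], [[1, 0, -1], [0, 0, 0]], [[1, 0, -1], [0, 0, 0]], [[1, 0, -1], [0, 0, 0]]]}}

```text
time: 0.8
tcp_pos: [273.8, -567.9, 392.2]
orientation: [3.098, 0.504, 0.0]
force: [-0.8, 0.6, 0.1]
finger_gap: 0.769
grip_force: 0.0
```

Request:
{"name": "servo_tool", "arguments": {"increments": [[[1, -1, -1], [0, 0, 0]], [[1, -1, -1], [0, 0, 0]], [[1, -1, -1], [0, 0, 0]], [[1, -1, -1], [0, 0, 0]]]}}

```text
time: 1.2
tcp_pos: [324.0, -465.0, 473.2]
orientation: [3.098, 0.504, 0.002]
force: [-0.1, -0.1, -0.9]
finger_gap: 0.774
grip_force: 0.0
```

Request:
{"name": "servo_tool", "arguments": {"increments": [[[1, -1, 0], [0, 0, 0]], [[1, -1, 0], [0, 0, 0]], [[1, -1, 0], [0, 0, 0]], [[1, -1, 0], [0, 0, 0]]]}}

```text
time: 1.6
tcp_pos: [373.5, -365.1, 469.2]
orientation: [-3.098, -0.502, 0.004]
force: [0.5, -0.7, 0.6]
finger_gap: 0.773
grip_force: 0.0
```

Request:
{"name": "servo_tool", "arguments": {"increments": [[[1, -1, 0], [0, 0, 0]], [[1, -1, 0], [0, 0, 0]], [[1, -1, 0], [0, 0, 0]], [[1, -1, 0], [0, 0, 0]]]}}

```text
time: 2.0
tcp_pos: [424.8, -265.3, 470.2]
orientation: [-3.101, -0.502, 0.003]
force: [-0.1, -0.2, -0.5]
finger_gap: 0.776
grip_force: 0.0
```

Request:
{"name": "servo_tool", "arguments": {"increments": [[[1, -1, 0], [0, 0, 0]], [[1, -1, 0], [0, 0, 0]], [[1, -1, 0], [0, 0, 0]], [[1, -1, 0], [0, 0, 0]]]}}

```text
time: 2.4
tcp_pos: [475.9, -164.7, 470.6]
orientation: [3.101, 0.501, -0.002]
force: [0.8, -0.3, -0.2]
finger_gap: 0.772
grip_force: 0.0
```

Request:
{"name": "servo_tool", "arguments": {"increments": [[[1, -1, 0], [0, 0, 0]], [[1, -1, 0], [0, 0, 0]], [[1, -1, 0], [0, 0, 0]], [[1, -1, 0], [0, 0, 0]]]}}

```text
time: 2.8
tcp_pos: [526.9, -63.8, 470.7]
orientation: [3.1, 0.501, -0.002]
force: [0.5, -0.9, 0.1]
finger_gap: 0.773
grip_force: 0.0
```

Request:
{"name": "servo_tool", "arguments": {"increments": [[[0, -1, 0], [0, 0, 0]], [[0, -1, 0], [0, 0, 0]], [[0, -1, 0], [0, 0, 0]], [[0, -1, 0], [0, 0, 0]]]}}

```text
time: 3.2
tcp_pos: [501.2, 11.0, 471.5]
orientation: [3.1, 0.497, 0.0]
force: [-0.3, 0.0, -0.3]
finger_gap: 0.773
grip_force: 0.0
```

Request:
{"name": "servo_tool", "arguments": {"increments": [[[0, -1, 0], [0, 0, 0]], [[0, -1, 0], [0, 0, 0]], [[0, -1, 0], [0, 0, 0]], [[0, -1, 0], [0, 0, 0]]]}}

```text
time: 3.6
tcp_pos: [476.8, 87.5, 471.3]
orientation: [3.1, 0.498, 0.0]
force: [0.3, -0.2, 0.9]
finger_gap: 0.766
grip_force: 0.0
```

Request:
{"name": "servo_tool", "arguments": {"increments": [[[0, -1, 0], [0, 0, -0.98]], [[0, -1, 0], [0, 0, -0.98]], [[0, -1, 0], [0, 0, -0.98]], [[0, -1, 0], [0, 0, -0.98]], [[0, -1, 0], [0, 0, -0.98]], [[0, -1, 0], [0, 0, -0.98]], [[0, -1, 0], [0, 0, -0.98]], [[0, -1, 0], [0, 0, -0.98]]]}}

```text
time: 4.4
tcp_pos: [452.3, 163.1, 471.0]
orientation: [2.459, 1.954, -0.001]
force: [0.2, 0.3, 0.1]
finger_gap: 0.773
grip_force: 0.0
```

Request:
{"name": "servo_tool", "arguments": {"increments": [[[1, -0.36, 0], [0, 0, 0]], [[1, -0.36, 0], [0, 0, 0]], [[1, -0.36, 0.5], [0, 0, 0]], [[1, -0.36, 1], [0, 0, 0]], [[1, -0.36, 1], [0, 0, 0]]]}}

```text
time: 4.9
tcp_pos: [437.9, 247.6, 385.7]
orientation: [-2.457, -1.951, 0.02]
force: [-1.1, 0.3, 0.4]
finger_gap: 0.774
grip_force: 0.0
```

Request:
{"name": "servo_tool", "arguments": {"increments": [[[0.25, -0.1, 1], [0, 0, 0]], [[0.25, -0.1, 1], [0, 0, 0]], [[0.25, -0.1, 1], [0, 0, 0]]]}}

```text
time: 5.2
tcp_pos: [436.4, 270.0, 309.0]
orientation: [-2.457, -1.954, 0.011]
force: [0.1, -0.7, 1.0]
finger_gap: 0.778
grip_force: 0.0
```

Request:
{"name": "servo_tool", "arguments": {"increments": [[[0, 0, 1], [0, 0, 0]], [[0, 0, 1], [0, 0, 0]], [[0, 0, 1], [0, 0, 0]], [[0, 0, 1], [0, 0, 0]]]}}

```text
time: 5.6
tcp_pos: [439.9, 270.9, 233.7]
orientation: [2.457, 1.956, 0.006]
force: [0.6, -0.3, -0.6]
finger_gap: 0.771
grip_force: 0.0
```

Run:
```python
from h import *
t=capture("top");s=capture("scene")
cv2.imwrite("pics/top1.png",t[:,:,::-1]);cv2.imwrite("pics/scene1.png",s[:,:,::-1])
f=lambda x,k:cv2.resize(x,None,fx=k,fy=k,interpolation=cv2.INTER_CUBIC)
cv2.imwrite("pics/crop2.png",np.hstack([f(s[135:255,190:310],400/120),f(t[140:230,220:310],400/90)])[:,:,::-1])
st=read_state();p=st['tcp_pos'];M=R.from_rotvec(st['orientation']).as_matrix();print(p,st['finger_gap'],M.round(3))
c,sn=np.cos(B[2]),np.sin(B[2]);Rb=np.array([[c,-sn],[sn,c]])
print("tcp in box",(p[:2]-B[:2])@Rb)
for sg in(1,-1):
  q=p+sg*40*M[:,1];print(sg,(q[:2]-B[:2])@Rb,"scene crop",(proj("scene",q)-[190,135])*400/120,"top",(proj("top",q)-[220,140])*400/90+[400,0])
```

```text
[440.05320022 271.3006584  234.3876669 ] 0.7746716806788743 [[ 0.224  0.975  0.006]
 [ 0.975 -0.224  0.002]
 [ 0.003  0.005 -1.   ]]
tcp in box [-49.18603101 -13.06672117]
1 [-25.71158297 -45.45349984] scene crop [[186.6146246 -65.8307948]] top [[694.94839559 139.049789  ]]
-1 [-72.66047906  19.32005751] scene crop [[288.48410734 -17.43239674]] top [[661.87916976 294.03206543]]
```

View pics/crop2.png

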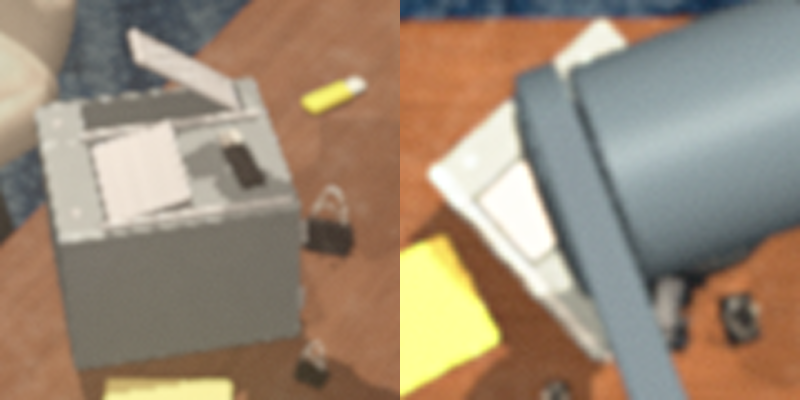

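The view shows the box and stick untouched, with the stick at crop (240,160) in scene; top is now hidden by the wrist. I go to just above the tongue and check from there.

Request:
{"name": "servo_tool", "arguments": {"increments": [[[-0.03, -0.02, 0.4], [0, 0, 0]], [[-0.03, -0.02, 0.8], [0, 0, 0]], [[-0.03, -0.02, 0.8], [0, 0, 0]], [[-0.03, -0.02, 0.8], [0, 0, 0]]]}}

```text
time: 6.1
tcp_pos: [436.6, 269.3, 168.9]
orientation: [2.456, 1.958, 0.004]
force: [1.0, -0.0, 0.4]
finger_gap: 0.773
grip_force: 0.0
```

```bash
cat >> h.py <<'E'
def look(name):
    s=capture("scene")[120:225,195:300]
    cv2.imwrite(f"pics/{name}.png",cv2.resize(s,(600,600),interpolation=cv2.INTER_CUBIC)[:,:,::-1])
    st=read_state();p=st['tcp_pos'];M=R.from_rotvec(st['orientation']).as_matrix()
    c,sn=np.cos(B[2]),np.sin(B[2]);Rb=np.array([[c,-sn],[sn,c]])
    print(p.round(1),st['force'].round(1),"box",((p[:2]-B[:2])@Rb).round(1))
    k=600/105
    pr=lambda q:((proj("scene",q)-[195,120])*k).round()
    for sg in(1,-1):
        q=p+sg*40*M[:,1];print(sg,((q[:2]-B[:2])@Rb).round(1),"px",pr(q))
    return pr
E
python3 -c "
from h import *
look('l3')"
```

```text
[437.1 269.5 169.5] [0.  0.3 0.2] box [-52.6 -12.5]
1 [-29.1 -44.9] px [[306. 130.]]
-1 [-76.1  19.9] px [[474. 216.]]
```

View pics/l3.png

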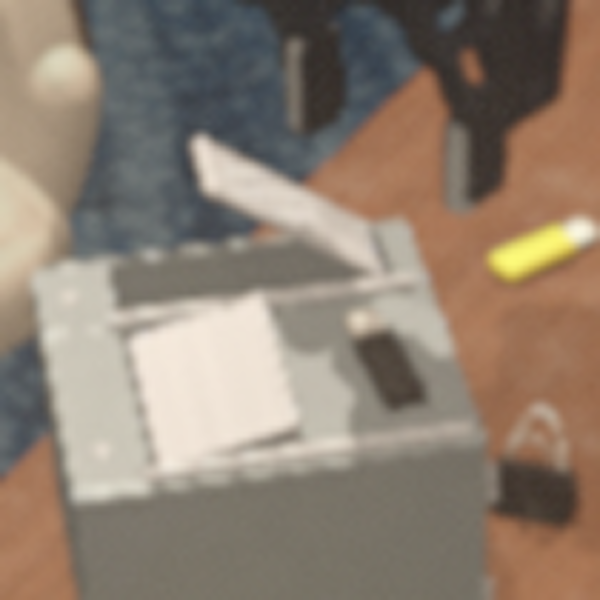

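Fingertips show at (312,128) over the tongue side and (466,207) in front of the stick, as predicted; the stick lies at (385,360). I press down slowly, stop just short of level, and look.

Request:
{"name": "servo_tool", "arguments": {"increments": [[[0, 0, 0.1], [0, 0, 0]], [[0, 0, 0.2], [0, 0, 0]], [[0, 0, 0.3], [0, 0, 0]], [[0, 0, 0.4], [0, 0, 0]], [[0, 0, 0.5], [0, 0, 0]], [[0, 0, 0.6], [0, 0, 0]], [[0, 0, 0.65], [0, 0, 0]], [[0, 0, 0.65], [0, 0, 0]]]}}

```text
time: 6.95
tcp_pos: [436.5, 269.3, 115.2]
orientation: [2.456, 1.958, 0.003]
force: [0.8, -0.4, 5.7]
finger_gap: 0.773
grip_force: 2.2
```

```bash
python3 -c "
from h import *
look('l4')"
```

```text
[436.3 269.1 115.5] [ 1.1 -0.2  5.6] box [-53.4 -12.2]
1 [-29.9 -44.6] px [[313. 252.]]
-1 [-76.9  20.1] px [[475. 340.]]
```

View pics/l4.png

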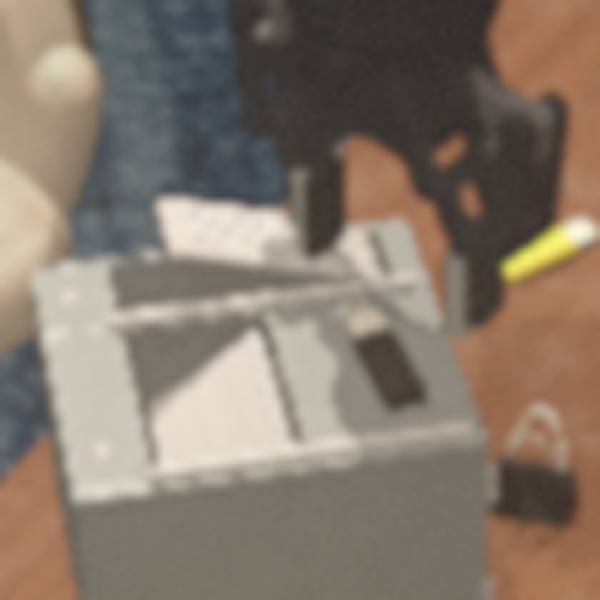

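The tongue is partly pressed and the lid is sinking, with the stick untouched at (385,360) and the pushing finger at (470,330) in front of it. I press on to level.

Request:
{"name": "servo_tool", "arguments": {"increments": [[[0, 0, 0.03], [0, 0, 0]], [[0, 0, 0.06], [0, 0, 0]], [[0, 0, 0.06], [0, 0, 0]]]}}

```text
time: 7.3
tcp_pos: [437.4, 269.7, 111.4]
orientation: [2.455, 1.957, 0.008]
force: [2.1, 1.7, 4.7]
finger_gap: 0.772
grip_force: 2.8
```

Request:
{"name": "servo_tool", "arguments": {"increments": [[[0, 0, 0.02], [0, 0, 0]], [[0, 0, 0.03], [0, 0, 0]], [[0, 0, 0.03], [0, 0, 0]]]}}

```text
time: 7.6
tcp_pos: [438.0, 270.3, 109.4]
orientation: [2.455, 1.957, 0.011]
force: [2.6, 4.2, 6.8]
finger_gap: 0.77
grip_force: 3.1
```

```bash
python3 -c "
from h import *
look('l5')"
```

```text
[438.1 270.3 109.4] [1.7 3.4 7.2] box [-51.4 -12.5]
1 [-27.9 -44.9] px [[308. 265.]]
-1 [-74.9  19.8] px [[469. 354.]]
```

View pics/l5.png

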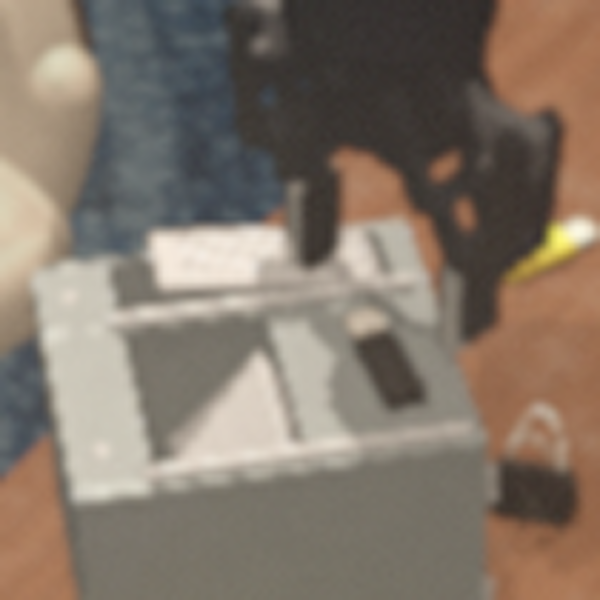

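The flap is open: the mouth is dark and free at (220,380), the tongue is nearly level and the stick is still on the sill. The fingertip at (470,345) is about 3 mm above the deck. I start pushing along the box's x.

Request:
{"name": "servo_tool", "arguments": {"increments": [[[0.05, 0.037, 0], [0, 0, 0]], [[0.1, 0.074, 0], [0, 0, 0]], [[0.15, 0.11, 0], [0, 0, 0]], [[0.2, 0.147, 0], [0, 0, 0]], [[0.25, 0.184, 0], [0, 0, 0]], [[0.25, 0.184, 0], [0, 0, 0]]]}}

```text
time: 8.25
tcp_pos: [455.1, 285.9, 108.0]
orientation: [2.456, 1.958, 0.003]
force: [-0.1, 0.1, 2.6]
finger_gap: 0.774
grip_force: 1.5
```

```bash
python3 -c "
from h import *
look('l6')"
```

```text
[455.1 285.8 108.1] [-0.5 -0.1  3.4] box [-28.3 -12. ]
1 [ -4.8 -44.4] px [[247. 277.]]
-1 [-51.8  20.4] px [[406. 365.]]
```

View pics/l6.png

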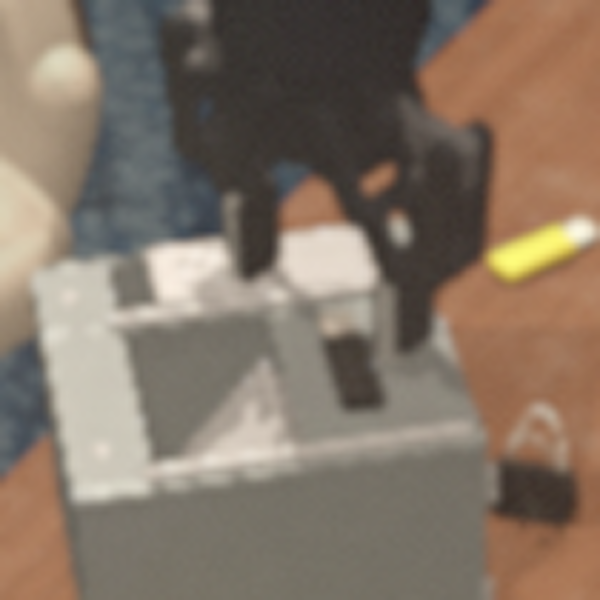

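The stick has slid square to about (350,360) and the tongue is still held. I push on past the edge with a slight turn, so that the pushing finger gains reach.

Request:
{"name": "servo_tool", "arguments": {"increments": [[[0.05, 0.036, 0], [0, 0, 0]], [[0.1, 0.073, 0], [0, 0, 0]], [[0.15, 0.11, 0], [0, 0, 0.03]], [[0.2, 0.145, 0], [0, 0, 0.06]], [[0.25, 0.18, 0], [0, 0, 0.09]], [[0.3, 0.22, 0], [0, 0, 0.12]], [[0.344, 0.25, 0], [0, 0, 0.143]], [[0.344, 0.25, 0], [0, 0, 0.143]], [[0.344, 0.25, 0], [0, 0, 0.143]]]}}

```text
time: 9.2
tcp_pos: [480.9, 308.2, 108.4]
orientation: [2.595, 1.77, 0.005]
force: [2.1, 1.6, 3.2]
finger_gap: 0.768
grip_force: 1.1
```

```bash
python3 -c "
from h import *
look('l7')"
```

```text
[481.  308.1 108.5] [1.3 2.2 2.7] box [  5.8 -12.2]
1 [ 24.3 -47.7] px [[169. 281.]]
-1 [-12.6  23.3] px [[300. 384.]]
```

View pics/l7.png

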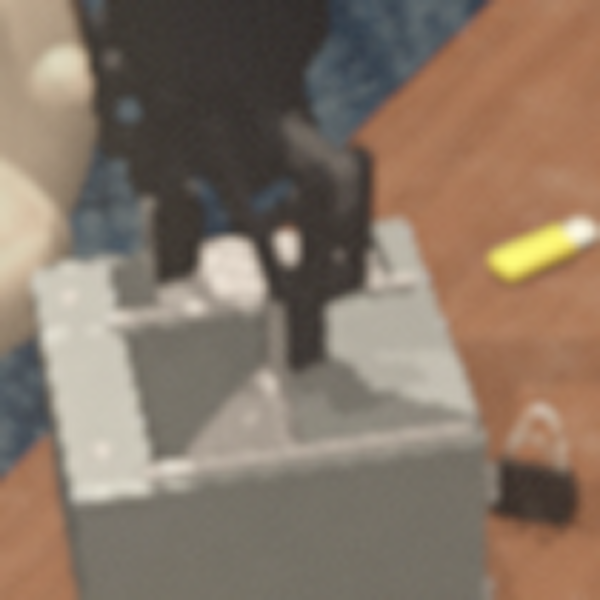

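The sill and the mouth are empty, so the stick has gone down the chute; the finger is at (300,360) at the sill's edge and the tongue is still held. I draw back a little while holding, then let the flap up.

Request:
{"name": "servo_tool", "arguments": {"increments": [[[-0.07, -0.04, 0], [0, 0, 0]], [[-0.15, -0.08, 0], [0, 0, 0]], [[-0.22, -0.115, 0], [0, 0, 0]], [[-0.22, -0.115, -0.1], [0, 0, 0]], [[-0.22, -0.115, -0.2], [0, 0, 0]], [[-0.22, -0.115, -0.3], [0, 0, 0]], [[-0.22, -0.115, -0.4], [0, 0, 0]], [[-0.22, -0.115, -0.6], [0, 0, 0]], [[-0.22, -0.115, -0.8], [0, 0, 0]], [[-0.22, -0.115, -1], [0, 0, 0]], [[-0.22, -0.115, -1], [0, 0, 0]]]}}

```text
time: 10.35
tcp_pos: [466.6, 295.4, 190.6]
orientation: [2.595, 1.769, 0.01]
force: [0.7, 0.6, 0.9]
finger_gap: 0.77
grip_force: 0.0
```

Request:
{"name": "servo_tool", "arguments": {"increments": [[[0, 0, -1], [0, 0, 0]], [[0, 0, -1], [0, 0, 0]], [[0, 0, -1], [0, 0, 0]], [[0, 0, -1], [0, 0, 0]], [[0, 0, -1], [0, 0, 0]]]}}

```text
time: 10.85
tcp_pos: [463.7, 294.1, 266.5]
orientation: [-2.595, -1.769, 0.005]
force: [0.1, 0.1, -0.4]
finger_gap: 0.775
grip_force: 0.0
```

```bash
python3 -c "
from h import *
look('l8')
a=cv2.imread('pics/l8.png').astype(int);b=cv2.imread('pics/l3.png').astype(int)
d=np.abs(a-b).max(2)[120:,:]  # compare with the shut flap before
n=lambda r:round(float(d[r].mean()),1)
print('lid',n(np.s_[200:340,130:290]),'tongue',n(np.s_[20:140,190:370]),'stick',n(np.s_[200:280,350:420]),'clip',n(np.s_[280:400,490:580]))
print('px old/new lid',b[390,200],a[390,200],'mouthcorner',b[340,150],a[340,150],'tongue',b[200,260],a[200,260],'stick',b[370,385],a[370,385])
x=cv2.absdiff(cv2.imread('pics/scene0.png'),capture('scene')[:,:,::-1].copy()).max(2)
print('desk clutter diff',x[240:384,130:350].mean(), x[150:175,275:302].mean(),x[235:255,275:295].mean())
"
```

```text
[463.7 294.1 266.3] [ 0.1 -0.5  0.2] box [-16.4 -11.5]
1 [  2. -47.] px [[ 207. -102.]]
-1 [-34.9  24.1] px [[355.  -9.]]
lid 13.4 tongue 3.3 stick 80.6 clip 2.9
px old/new lid [214 228 239] [212 225 237] mouthcorner [219 231 243] [217 230 242] tongue [195 208 218] [195 207 218] stick [62 71 82] [173 186 193]
desk clutter diff 9.933238636363637 5.394074074074074 6.535
```

```bash
python3 -c "
from h import *
c=capture('scene')[:,:,::-1].copy()
a=cv2.imread('pics/scene0.png');x=cv2.absdiff(cv2.imread('pics/scene1.png'),c).max(2)
for n,r in dict(pad=np.s_[245:285,215:262],stapler=np.s_[258:305,133:205],smallclip=np.s_[233:252,276:292],clip=np.s_[188:212,280:300],rest=np.s_[290:384,200:350]).items(): print(n,x[r].mean().round(1),x[r].max())
# lid region shift-tolerant: tongue edge match by template
t=a[143:170,225:268];m=cv2.matchTemplate(c[135:180,215:280],t,cv2.TM_CCOEFF_NORMED);print(cv2.minMaxLoc(m),'expect',(10,8))
l=cv2.absdiff(cv2.imread('pics/l8.png'),cv2.imread('pics/l3.png')).max(2)[320:460:20,130:300:20];print(l)
"
```

```text
pad 9.9 62
stapler 1.7 6
smallclip 9.9 48
clip 3.8 45
rest 6.6 65
(-0.27143824100494385, 0.9948696494102478, (4, 15), (10, 8)) expect (10, 8)
[[ 1  3  1  2  2  2  2 14 47]
 [ 3  2  1  2  1  2 52 51 47]
 [ 1  2  1  2  5 54 58 57 30]
 [ 1  1  1  1  1 55 57 57 54]
 [ 2  2  2  2  1  5  6 59 49]
 [ 2  2  2  2  2  2  1 29 53]
 [ 2  1  1  2  1  2  2  3 18]]
```

The tongue and lid are back exactly where they were when shut (the remaining differences look like the gripper's shadow), and the stick is gone from the sill. I hand the job in.

```bash
python3 -c "
from plant import *
print(job_done())"
```

```text
the job is handed in; nothing more can be done
None
```

I pressed the tongue down, pushed the stick over the sill into the box without lifting it, then let the flap spring shut; I handed the job in at about 11 s, with no other object touched as far as the camera images show, and no verdict was returned.

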